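Lock the dust extractor's filter cover

TASK

The blue filter cover on the clay-dust extractor is sprung ajar. Set your fingertips in the slot of its orange dial, push the cover fully down, and while it is down turn the dial clockwise (seen from above) a full quarter turn to its stop, so that the cover stays locked shut when you let go. Do not move the jar, cup, tub or pot standing around it.

Things in the scene. Friction and masses are not known exactly. Their poses are not given: they have to be found in the camera images.
- extractor: White benchtop dust extractor, fixed to the table: box 340 (its x) by 300 (its y) by 140 high. Origin at the centre of its underside on the table; its x axis points from its front (grille) to its rear, z up. The front 220 mm of its top is the hinged blue cover, 8 thick and 300 wide; the rear 110 mm is a fixed deck, 140 high, on which the clay pot stands.
- cover (a joint): Hinge angle of the cover in rad: 0 fully shut, 0.055 fully ajar (the front edge then stands 12 mm high), where its spring holds it. The hinge line runs along the extractor's y at 55 mm behind its origin (+x), 132 above the table. About 6 N down on the dial shuts it, and it springs up again when let go unless the dial is locked; locked, it rests at about 0.007.
- cover_front (a point): Middle of the cover's front edge, on its upper face (140 above the table when shut).
- dial_slot (a point): Centre of the floor of the finger slot in the orange dial, on the dial's axis, 105 mm in front of the extractor's origin (-x); 128 mm above the table when the cover is shut, about 9 mm higher when ajar. The dial is 84 across, its rim 3 above the cover. The slot is a black-floored trough through the dial's centre, open only upward: 30 wide, 76 long, 15 deep, straight sides. The point's y axis runs along the slot, z up out of it; it turns with the dial.
- dial (a joint): Angle of the dial in rad: 0 unlocked (slot along the extractor's y, towards the white marks), growing clockwise seen from above to 1.571, its stop (slot along the extractor's x, one end at the green mark at the front edge). It stays where it is left (friction 0.08 N m). A tongue under the dial goes beneath a keeper in the case: with the cover down it turns freely to the stop, with the cover up it is blocked at about 0.6 rad.
- jar_mid (a point): Centre of a closed glass jar with a brass-coloured lid, 68 diameter, 120 high, loose on the table beside the extractor.
- cup_mid (a point): Centre (half-way up) of a white cup, 76 diameter, 85 high, loose on the table beside the extractor.
- tub_mid (a point): Centre of a closed blue tub, 68 diameter, 70 high, loose on the table beside the extractor.
- pot_mid (a point): Centre (half-way up) of a small terracotta pot, 60 diameter, 40 high, loose on the extractor's rear deck.

How it is judged:
On the way, in this order (a step that is already met when the one before it is completed fails the run):
1. the cover is pushed shut before the dial is turned to its stop (value of joint cover below 0.015 rad and value of joint dial below 1.2 rad), for 0.1 s.
2. the dial is turned to its stop while the cover is down (value of joint cover below 0.02 rad and value of joint dial above 1.4 rad), for 0.2 s.
At the end, for the whole second after the job is handed in: the dial is within about 10 degrees of its stop (above 1.4 rad), the cover stays down by itself (hinge below 0.02 rad, at rest), and jar, cup, tub and pot are within 20 mm of where they stood (all of step 2 and velocity of joint cover between -0.05 and 0.05 rad/s and velocity of joint dial between -0.1 and 0.1 rad/s and distance of each of jar_mid, cup_mid, tub_mid, pot_mid from where it was at the start of the episode below 0.02 m); the robot touches nothing.
It fails at once if the lidded glass jar is moved more than 20 mm, lifted or knocked over (distance of jar_mid from where it was at the start of the episode above 0.02 m).
It fails at once if the white cup is moved more than 20 mm, lifted or knocked over (distance of cup_mid from where it was at the start of the episode above 0.02 m).
It fails at once if the blue tub is moved more than 20 mm, lifted or knocked over (distance of tub_mid from where it was at the start of the episode above 0.02 m).
It fails at once if the clay pot is moved more than 20 mm, lifted or knocked over (distance of pot_mid from where it was at the start of the episode above 0.02 m).
It also fails if it takes over 38 s, if anything falls off the work surface, if the arm or the gripper's body presses on something with over 40 N, if the wrist force passes 120 N, or if a joint passes its speed limit or range.

ROBOT

A 6-joint arm with a two-finger parallel gripper is mounted at the origin on the work surface. World frame = base frame: x ahead of the robot, y to its left, z up, the work surface at z = 0. Lengths are in m, angles in rad, forces in N, time in s.
With the tool pointing down it reaches from about 0.275 to 0.975 m from the base axis. Payload 8.4 kg.
Tool frame: the origin (TCP) lies at the very end of the fingers, on their centre line; the grasp point (between the pads) lies 19 mm behind it; x points along the fingers, y is the direction in which the jaws open and shut, and the axes are right-handed (so a half turn about x gives the same grasp; the last joint's range is limited). The gripper opens to 92 mm and grips with 3 to 60 N. Pads are 20 mm wide; open, the fingers measure 128 mm over their backs; the gripper's body (75 mm by 189 mm) begins 69 mm behind the grasp point.
Start: joints at [-1.17, 0.353, 1.633, -0, 1.155, -0.002], TCP at [0.245, -0.575, 0.215] pointing down, gripper open.
Joint ranges: [-2.63, 2.63], [-0.92, 2.1], [0.06, 2.66], [-1.3, 4.44], [0, 2.69], [-3.02, 3.02]. Speed limits (rad/s): [2.22, 2.22, 2.79, 3.14, 3.14, 3.14].

INTERFACE

Orientations are given as a unit quaternion [w, x, y, z].
In Python, from bench import manip, eyes gives the robot as it stands. The module is installed in compiled form; this text tells all that it offers.
- The arm moves only by the tool apply_moves, never from a script. Its argument "motion" is a list of rows, each an object of numbers: "jaw": the opening, from 0 (shut) to 1 (fully open); "dx", "dy", "dz": the shift along the world's x, y, z in cm; "twist": the turn about the world's z in degrees. In form: [{"jaw": .., "dx": .., "dy": .., "dz": .., "twist": ..}, ...]. A call has 1 to 20 rows; each row shifts and turns the commanded pose from where the row before left it; what a row does not reach is not made up. A row lasts 1/12 s, in which the tool goes at most 41.7 mm and 7.16 degrees, less where a joint would pass 70% of its speed; a pose out of reach is approached as far as the arm can. A call with a gripper value outside its range is refused whole. The fingers move at their own pace and stop on an object; the grip force is fixed at half the most. Time passes only in rows, so rows that do not move let the fingers close. It gives the time, the measured TCP pose, the force and the opening at its end, in the units of the state.
- manip.state(): the state, without advancing time (a new reading comes with each control period).
- eyes.read_camera(name): name is "scene" or "side" or "wrist"; returns the picture (400x640x3 uint8, blue, green, red); there is no depth.
- eyes.camera_model(name): a dict with "mtx" (3x3 intrinsics, pixels), "R" (3x3) and "t" (3): a world point X has camera coordinates R X + t; the wrist camera has in their place "hand_eye" (4x4, takes a point from camera to tool coordinates, whose origin is the TCP and whose axes are the tool frame's). Camera axes: x right, y down, z forward; pixel columns grow to the right and rows downward; lengths in m; the calibration is good to about 2 mm. A picture is of the moment at which its call begins: read the wrist's pose just before it. camera_model takes no time and is no camera call.
- manip.finish_job(): hands the job in, once; it reports no verdict.
Trained networks look in the newest picture that a camera, given by its name, has taken for a name from the list of things; names that differ only in an ending like _2 or _b are one class to them, and where a whole thing is asked for, a point or a joint stands for the part that bears it (a point fixed in the world has none). Each returns a list of dicts, best first, with "confidence" (0 to 1); they miss things now and then, are a little off and sometimes report something else, mostly with a low value. They report only what shows in the picture. A call takes as long as a camera call.
- eyes.recognise(name, camera): "bbox" ([left, top, right, bottom] in pixels, round what is visible of it).
- eyes.regions_of(name, camera): "region" (400x640 bool, what is visible of it) and "bbox" ([left, top, right, bottom] in pixels, round what is visible of it).
The state is a dict: "time": time; "joint_positions": joint angles; "dq": joint speeds; "effort": joint torques, N m; "tcp_pos": TCP position; "tool_rot": TCP orientation; "force": force on the tool from outside, world axes, zero at the start; "ft_torque": the same for the moment, N m; "width": finger opening in m.
Only numpy, scipy, OpenCV 4.12 (cv2) and the standard library are available. Lean on these libraries where they do the work, as an engineer would, in place of code of your own. Each camera call takes 0.05 s, during which the arm holds its last target.

## Working session

There is one attempt and no reset: what is moved stays moved. The work goes in short steps, Python scripts to look and compute and a tool call to move; the robot and the scene stay as the last step left them, time stands still between calls to the robot, and variables do not carry over. Pictures are saved under pics/ and viewed, and the job is handed in when it is done.

Besides the shell and the picture viewer there is one more tool, called as name(argument=value, ...) on one line, values as JSON. apply_moves: Moves the arm, as the interface text tells. Its arguments: {"type":"object","properties":{"motion":{"type":"array"}},"required":["motion"]}

```bash
mkdir -p pics; python3 - <<'E'
from bench import manip, eyes
import cv2
s=manip.state(); print({k:s[k] for k in ('time','tcp_pos','tool_rot','width','force')})
for n in ('scene','side','wrist'):
    im=eyes.read_camera(n); cv2.imwrite(f'pics/{n}0.png',im)
    print(n,eyes.camera_model(n))
E
```

```text
{'time': 0.0, 'tcp_pos': array([ 0.24478084, -0.57452291,  0.21385148]), 'tool_rot': array([-0.14094507, -0.69271966, -0.14192141,  0.69291578]), 'width': 0.09225114018802315, 'force': array([ 0.39127539,  0.20509102, -0.5629199 ])}
scene {'mtx': array([[479.8502341 ,   0.        , 330.29857408],
       [  0.        , 479.8502341 , 200.52261006],
       [  0.        ,   0.        ,   1.        ]]), 'R': array([[-0.8804141 ,  0.47389329,  0.01720966],
       [ 0.33076053,  0.63969396, -0.6938221 ],
       [-0.33980655, -0.60515848, -0.71994078]]), 't': array([ 0.50881283, -0.15062475,  1.38052978])}
side {'mtx': array([[363.60891278,   0.        , 316.79957249],
       [  0.        , 363.60891278, 204.15964641],
       [  0.        ,   0.        ,   1.        ]]), 'R': array([[ 0.9872835 , -0.15894403,  0.00284489],
       [-0.08339088, -0.53305388, -0.84196171],
       [ 0.13534127,  0.83101766, -0.53952978]]), 't': array([-0.59449338,  0.15820959,  0.85105633])}
wrist {'mtx': array([[347.77123246,   0.        , 326.64361474],
       [  0.        , 347.77123246, 202.61042723],
       [  0.        ,   0.        ,   1.        ]]), 'hand_eye': array([[-6.60087193e-04, -2.69677138e-01,  9.62950573e-01,
        -1.69936264e-01],
       [ 9.99999724e-01,  1.51273700e-04,  7.27848436e-04,
         1.46253645e-04],
       [-3.41953178e-04,  9.62950787e-01,  2.69676963e-01,
        -7.54761155e-02],
       [ 0.00000000e+00,  0.00000000e+00,  0.00000000e+00,
         1.00000000e+00]])}
```

View pics/scene0.png

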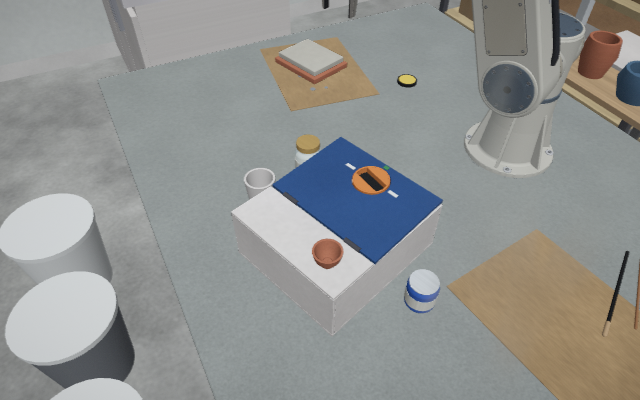

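View pics/side0.png

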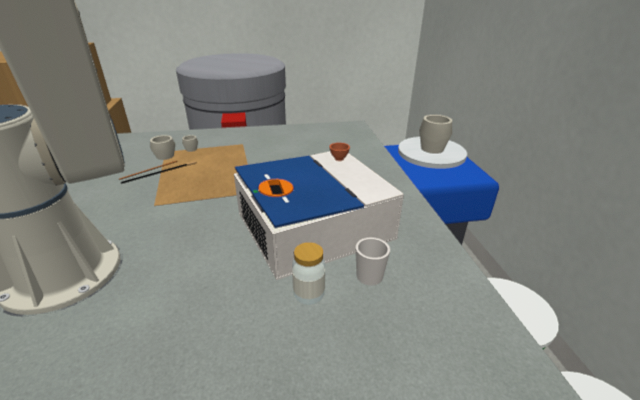

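View pics/wrist0.png

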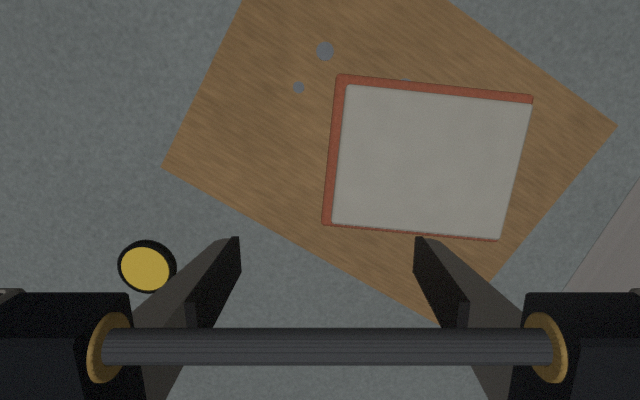

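The scene view shows the dial at about (371,180), white marks at (350,167) and (393,194), and the green mark at about (387,167). The side view shows the dial at about (276,188), with the jar at (309,270) and the cup at (372,260) on the near side. The wrist camera sees only the book, so next I triangulate.

```bash
cat > h.py <<'E'
from bench import manip, eyes
import numpy as np, cv2
from scipy.spatial.transform import Rotation as Ro
def cam(n,st=None):
    m=eyes.camera_model(n)
    if 'R' in m: return m['mtx'],m['R'],m['t']
    q=st['tool_rot']; T=np.eye(4); T[:3,:3]=Ro.from_quat([q[1],q[2],q[3],q[0]]).as_matrix(); T[:3,3]=st['tcp_pos']
    C=np.linalg.inv(T@m['hand_eye']); return m['mtx'],C[:3,:3],C[:3,3]
def tri(obs): # list of (cam,uv)
    A=[];b=[]
    for (K,R,t),uv in obs:
        o=-R.T@t; d=R.T@np.linalg.inv(K)@[uv[0],uv[1],1]; d/=np.linalg.norm(d)
        P=np.eye(3)-np.outer(d,d); A.append(P); b.append(P@o)
    A=np.vstack(A);b=np.hstack(b); x=np.linalg.lstsq(A,b,rcond=None)[0]
    return x, np.linalg.norm(A@x-b)
def onz(c,uv,z):
    K,R,t=c; o=-R.T@t; d=R.T@np.linalg.inv(K)@[uv[0],uv[1],1]
    return o+d*(z-o[2])/d[2]
def proj(c,X):
    K,R,t=c; p=K@(R@np.asarray(X)+t); return p[:2]/p[2]
E
python3 - <<'E'
from h import *
ims={n:eyes.read_camera(n) for n in ('scene','side')}
D={}
for n in ims:
    for o in ('dial_slot','dial','cover','extractor','jar_mid','cup_mid','tub_mid','pot_mid'):
        r=eyes.regions_of(o,n)
        for d in r[:2]:
            ys,xs=np.nonzero(d['region']); print(n,o,round(d['confidence'],2),np.round(d['bbox'],0),(xs.mean().round(1),ys.mean().round(1)),len(xs))
            D.setdefault((n,o),(xs.mean(),ys.mean()))
for o in ('dial_slot','dial','tub_mid','pot_mid','jar_mid','cup_mid'):
    ob=[(cam(n),D[n,o]) for n in ims if (n,o) in D]
    if len(ob)==2: print(o,tri(ob))
    else: print(o,[onz(c,uv,.05) for c,uv in ob])
for n,(x,y) in {'scene':(371,180),'side':(276,188)}.items():
    cv2.imwrite(f'pics/{n}_z.png',cv2.resize(ims[n][y-55:y+55,x-80:x+80],None,fx=5,fy=5,interpolation=cv2.INTER_CUBIC))
E
```

```text
scene dial_slot 0.93 [352. 167. 391. 198.] (np.float64(371.0), np.float64(179.8)) 862
scene dial 0.94 [353. 165. 389. 194.] (np.float64(370.9), np.float64(179.9)) 869
scene dial 0.64 [233. 136. 445. 338.] (np.float64(336.6), np.float64(230.4)) 23827
scene cover 0.61 [273. 138. 438. 266.] (np.float64(358.1), np.float64(197.8)) 10866
scene extractor 0.94 [236. 138. 445. 335.] (np.float64(336.7), np.float64(230.4)) 23498
scene extractor 0.27 [314. 241. 343. 270.] (np.float64(327.2), np.float64(253.0)) 750
scene jar_mid 0.78 [295. 132. 322. 168.] (np.float64(306.2), np.float64(147.4)) 536
scene jar_mid 0.41 [270. 140. 439. 266.] (np.float64(358.0), np.float64(197.5)) 10877
scene cup_mid 0.94 [244. 167. 272. 198.] (np.float64(257.8), np.float64(180.7)) 635
scene tub_mid 0.89 [402. 270. 440. 311.] (np.float64(421.7), np.float64(290.7)) 1256
scene tub_mid 0.27 [296. 134. 322. 169.] (np.float64(306.7), np.float64(147.9)) 566
scene pot_mid 0.86 [308. 239. 344. 268.] (np.float64(327.8), np.float64(253.1)) 708
side dial_slot 0.85 [261. 180. 292. 198.] (np.float64(275.5), np.float64(187.8)) 493

[... 554 characters left out ...]
371.3), np.float64(260.2)) 1333
side cup_mid 0.34 [294. 241. 327. 306.] (np.float64(308.0), np.float64(273.5)) 1824
side pot_mid 0.58 [332. 142. 349. 159.] (np.float64(338.8), np.float64(150.9)) 264
dial_slot (array([0.50942357, 0.05930783, 0.14715025]), np.float64(0.000867852470602337))
dial (array([0.50929292, 0.05932461, 0.1468793 ]), np.float64(0.0012869807247902845))
tub_mid [array([0.53020467, 0.30363767, 0.05      ])]
pot_mid (array([0.69837655, 0.20810244, 0.16595941]), np.float64(9.553055048247841e-05))
jar_mid (array([ 0.55453076, -0.17900301,  0.08024306]), np.float64(0.0008010955095529194))
cup_mid (array([ 0.70348399, -0.13958583,  0.06021115]), np.float64(0.004098865760707591))
```

View pics/scene_z.png

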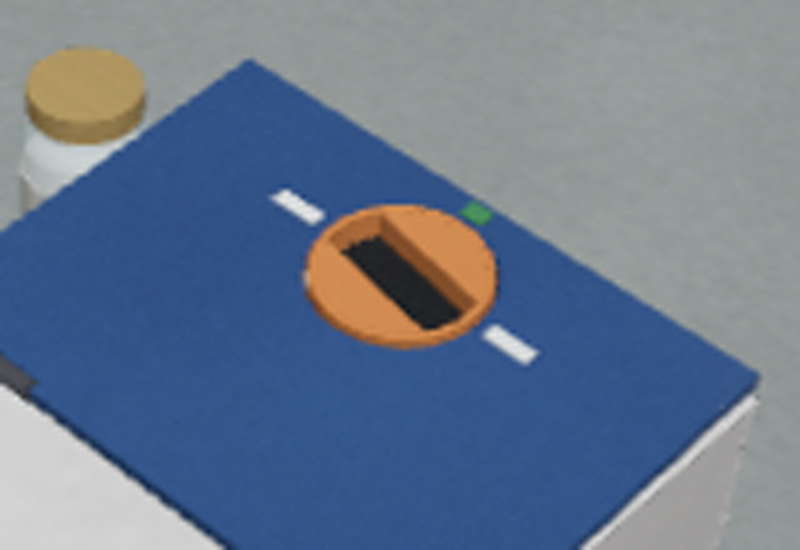

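View pics/side_z.png

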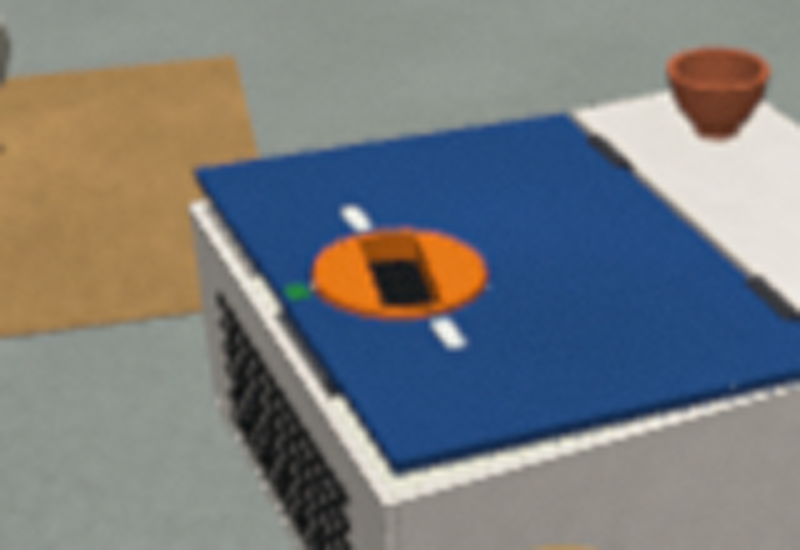

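```bash
python3 - <<'E'
from h import *
for n in ('scene','side'):
    eyes.read_camera(n)
    m=eyes.regions_of('cover',n)[0]['region'].astype(np.uint8)
    c=max(cv2.findContours(m,0,2)[0],key=cv2.contourArea)
    for e in np.arange(2,12,.5):
        p=cv2.approxPolyDP(c,e,True)
        if len(p)<=4: break
    print(n,p[:,0].tolist())
E
```

```text
scene [[340, 137], [273, 186], [376, 262], [442, 199]]
side [[236, 168], [274, 227], [362, 207], [308, 157]]
```

```bash
python3 - <<'E'
from h import *
cs,cd=cam('scene'),cam('side')
S=lambda x,y:(371-80+(x+.5)/5-.5,180-55+(y+.5)/5-.5); P=lambda x,y:(276-80+(x+.5)/5-.5,188-55+(y+.5)/5-.5)
pts={'markR(-y)':(S(298,206),P(448,333)),'markL':(S(510,344),P(356,218)),'green':(S(478,213),P(298,292)),'dial':(S(402,274),P(400,272)),
'cornFR':(S(250,60),P(398,470)),'cornFL':(S(758,378),P(197,172)),'hingeR':((273,186),(362,207)),'hingeL':((376,262),(308,157))}
X={}
for k,(a,b) in pts.items():
    X[k],r=tri([(cs,a),(cd,b)]); print(k,X[k].round(4),round(r,4))
def ang(a,b): v=b-a; return np.degrees(np.arctan2(v[1],v[0])).round(1)
print('marks',ang(X['markR(-y)'],X['markL']),'front',ang(X['cornFR'],X['cornFL']),'hinge',ang(X['hingeR'],X['hingeL']),'green->dial',ang(X['green'],X['dial']))
z=.152
a=[onz(cs,S(*p),z) for p in ((330,238),(422,325),(385,215),(478,302))]
print('slot scene edges',ang(a[1],a[0]),ang(a[3],a[2]),[q[:2].round(4) for q in a])
a=[onz(cd,P(*p),z-.015) for p in ((374,264),(383,303))]+[onz(cd,P(*p),z-.015) for p in ((427,262),(438,302))]
print('side',ang(a[0],a[1]),ang(a[2],a[3]))
print(ang(onz(cs,S(340,250),z-.015),onz(cs,S(425,330),z-.015)))
a=onz(cs,S(402,274),z);print(a)
E
```

```text
markR(-y) [ 5.283e-01 -2.000e-04  1.491e-01] 0.0011
markL [0.4913 0.1187 0.1492] 0.0012
green [0.4601 0.0438 0.1518] 0.0004
dial [0.5099 0.0599 0.1491] 0.0009
cornFR [ 0.4975 -0.103   0.1489] 0.0007
cornFL [0.4088 0.1845 0.1492] 0.0007
hingeR [ 0.7042 -0.0356  0.1326] 0.0024
hingeL [0.615  0.2486 0.1344] 0.0008
marks 107.3 front 107.2 hinge 107.4 green->dial 17.9
slot scene edges -83.7 -84.3 [array([0.5289, 0.0277]), array([0.5216, 0.0937]), array([0.4989, 0.0259]), array([0.4922, 0.0928])]
side -86.6 -86.8
96.5
[0.51247451 0.06246132 0.152     ]
```

```bash
python3 - <<'E'
from h import *
s=manip.state(); q=s['tool_rot']; R=Ro.from_quat([q[1],q[2],q[3],q[0]]).as_matrix(); print(R.round(3),s['time'])
print('jaw yaw',np.degrees(np.arctan2(R[1,1],R[0,1])),s['joint_positions'],np.degrees(-1.17))
E
```

```text
[[-0.     0.392 -0.92 ]
 [ 0.    -0.92  -0.392]
 [-1.    -0.    -0.   ]] 1.25
jaw yaw -66.92431708106596 [-1.17042936e+00  3.53018298e-01  1.63340302e+00  9.93684797e-06
  1.15521440e+00 -2.38368858e-03] -67.03606203030631
```

apply_moves(motion=[{"jaw": 0.28,"dx": 1.3,"dy": 3.2,"dz": 0.4,"twist": 7},{"jaw": 0.28,"dx": 1.3,"dy": 3.2,"dz": 0.4,"twist": 7},{"jaw": 0.28,"dx": 1.3,"dy": 3.2,"dz": 0.4,"twist": 7},{"jaw": 0.28,"dx": 1.3,"dy": 3.2,"dz": 0.4,"twist": 7},{"jaw": 0.28,"dx": 1.3,"dy": 3.2,"dz": 0.4,"twist": 7},{"jaw": 0.28,"dx": 1.3,"dy": 3.2,"dz": 0.4,"twist": 7},{"jaw": 0.28,"dx": 1.3,"dy": 3.2,"dz": 0.4,"twist": 7},{"jaw": 0.28,"dx": 1.3,"dy": 3.2,"dz": 0.4,"twist": 7},{"jaw": 0.28,"dx": 1.3,"dy": 3.2,"dz": 0.4,"twist": 7},{"jaw": 0.28,"dx": 1.3,"dy": 3.2,"dz": 0.4,"twist": 7},{"jaw": 0.28,"dx": 1.3,"dy": 3.2,"dz": 0.4,"twist": 7},{"jaw": 0.28,"dx": 1.3,"dy": 3.2,"dz": 0.4,"twist": 7},{"jaw": 0.28,"dx": 1.3,"dy": 3.2,"dz": 0.4,"twist": 7},{"jaw": 0.28,"dx": 1.3,"dy": 3.2,"dz": 0.4,"twist": 7},{"jaw": 0.28,"dx": 1.3,"dy": 3.2,"dz": 0.4,"twist": 7},{"jaw": 0.28,"dx": 1.3,"dy": 3.2,"dz": 0.4,"twist": 7},{"jaw": 0.28,"dx": 1.3,"dy": 3.2,"dz": 0.4,"twist": 7},{"jaw": 0.28,"dx": 1.3,"dy": 3.2,"dz": 0.4,"twist": 7},{"jaw": 0.28,"dx": 1.3,"dy": 3.2,"dz": 0.4,"twist": 7},{"jaw": 0.28,"dx": 1.3,"dy": 3.2,"dz": 0.4,"twist": 7}])

```text
time: 2.92
tcp_pos: [0.5053, 0.0668, 0.295]
tool_rot: [0.7, 0.102, 0.7, -0.102]
force: [1.4, 0.5, -0.4]
width: 0.0258
```

apply_moves(motion=[{"jaw": 0.28,"dx": 0,"dy": 0,"dz": 0,"twist": 5.75},{"jaw": 0.28,"dx": 0,"dy": 0,"dz": 0,"twist": 5.75},{"jaw": 0.28,"dx": 0,"dy": 0,"dz": 0,"twist": 5.75},{"jaw": 0.28,"dx": 0,"dy": 0,"dz": 0,"twist": 5.75},{"jaw": 0.28,"dx": 0,"dy": 0,"dz": 0,"twist": 0},{"jaw": 0.28,"dx": 0,"dy": 0,"dz": 0,"twist": 0}])

```text
time: 3.42
tcp_pos: [0.505, 0.065, 0.2946]
tool_rot: [0.706, -0.036, 0.706, 0.036]
force: [-0.3, 0.9, 0.2]
width: 0.0257
```

```bash
python3 - <<'E'
from h import *
s=manip.state(); im=eyes.read_camera('wrist'); cv2.imwrite('pics/w1.png',im)
q=s['tool_rot']; R=Ro.from_quat([q[1],q[2],q[3],q[0]]).as_matrix()
print(s['time'],s['tcp_pos'],np.degrees(np.arctan2(R[1,1],R[0,1])),s['width'],s['force'],s['joint_positions'])
r=eyes.regions_of('dial','wrist')
for d in r[:1]:
    ys,xs=np.nonzero(d['region']);print(d['confidence'],d['bbox'],xs.mean(),ys.mean()); print(onz(cam('wrist',s),(xs.mean(),ys.mean()),.15))
E
```

```text
3.4167 [0.50495833 0.06504707 0.2946112 ] 95.9034811375871 0.02572050675291558 [-0.27036958  0.93205357  0.15883039] [ 1.25154735e-01  9.81920293e-02  1.78007156e+00  1.52484345e-05
  1.26327053e+00 -1.54868139e+00]
0.95 [273.1, 148.0, 366.2, 238.9] 320.6753143402833 192.44676110138468
[0.50740063 0.05923993 0.15      ]
```

View pics/w1.png

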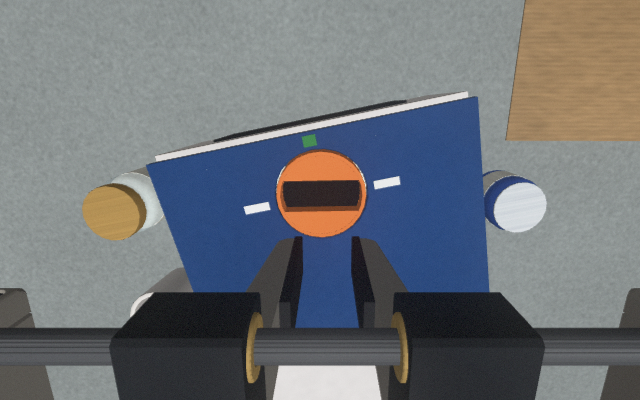

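The wrist view shows the dial centred at (321,193). Its slot runs horizontally in the image, parallel to the jaw. I go down to just above the rim and check there.

apply_moves(motion=[{"jaw": 0.28,"dx": 0.1,"dy": -0.15,"dz": -3,"twist": 0},{"jaw": 0.28,"dx": 0.1,"dy": -0.15,"dz": -3,"twist": 0},{"jaw": 0.28,"dx": 0.1,"dy": -0.15,"dz": -3,"twist": 0},{"jaw": 0.28,"dx": 0.1,"dy": -0.1,"dz": -3,"twist": 0},{"jaw": 0.28,"dx": 0,"dy": 0,"dz": -1,"twist": 0},{"jaw": 0.28,"dx": 0,"dy": 0,"dz": 0,"twist": 0},{"jaw": 0.28,"dx": 0,"dy": 0,"dz": 0,"twist": 0}])

```text
time: 4.1
tcp_pos: [0.5093, 0.0595, 0.1652]
tool_rot: [0.706, -0.037, 0.706, 0.037]
force: [1.2, 0.5, 0.1]
width: 0.0261
```

```bash
python3 - <<'E'
from h import *
s=manip.state(); print(s['time'],s['tcp_pos'],s['force'])
a=[]
for n in ('scene','side','wrist'):
    im=eyes.read_camera(n)
    if n=='wrist': x,y=320,240
    else: x,y={'scene':(371,175),'side':(276,185)}[n]
    c=im[y-35:y+35,x-50:x+50] if n!='wrist' else im[y-112:y+112,x-160:x+160]
    a.append(cv2.resize(c,(640,448),interpolation=cv2.INTER_CUBIC))
    cv2.imwrite(f'pics/{n}2.png',a[-1])
cv2.imwrite('pics/ss2.png',np.hstack([cv2.resize(x,(400,280)) for x in a[:2]]))
E
```

```text
4.1 [0.50925798 0.05953418 0.16515552] [1.15071516 0.52448873 0.12413381]
```

View pics/ss2.png

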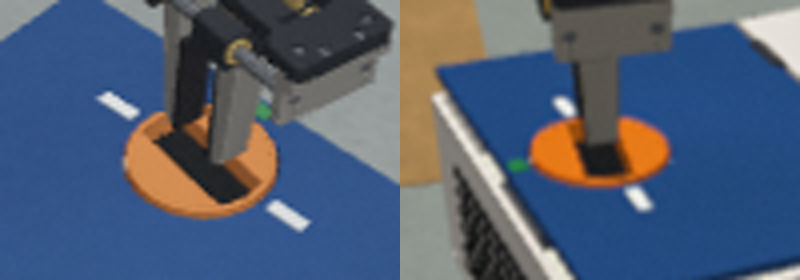

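View pics/wrist2.png

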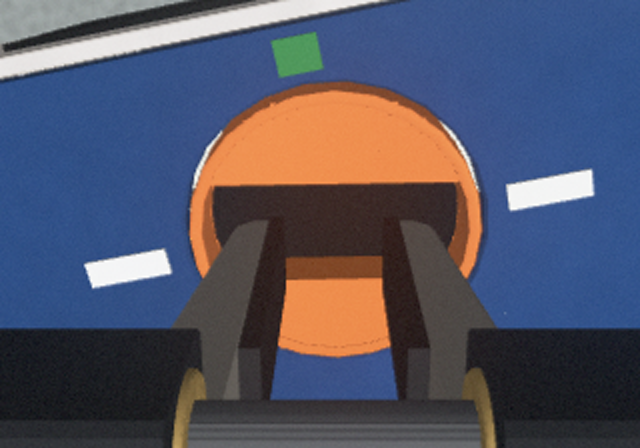

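The tips hang centred over the slot along its length: tips at columns 237–435 and the slot at 213–457 in the crop. Descending into the slot.

apply_moves(motion=[{"jaw": 0.28,"dx": 0,"dy": 0,"dz": -0.8,"twist": 0},{"jaw": 0.28,"dx": 0,"dy": 0,"dz": -0.8,"twist": 0},{"jaw": 0.28,"dx": 0,"dy": 0,"dz": -0.8,"twist": 0},{"jaw": 0.28,"dx": 0,"dy": 0,"dz": 0,"twist": 0}])

```text
time: 4.58
tcp_pos: [0.5078, 0.0594, 0.1389]
tool_rot: [0.705, -0.038, 0.707, 0.037]
force: [-0.1, 0.3, -0.2]
width: 0.0259
```

apply_moves(motion=[{"jaw": 0.28,"dx": 0,"dy": 0,"dz": -0.4,"twist": 0},{"jaw": 0.28,"dx": 0,"dy": 0,"dz": -0.4,"twist": 0},{"jaw": 0.28,"dx": 0,"dy": 0,"dz": -0.3,"twist": 0},{"jaw": 0.28,"dx": 0,"dy": 0,"dz": 0,"twist": 0},{"jaw": 0.28,"dx": 0,"dy": 0,"dz": 0,"twist": 0}])

```text
time: 5.0
tcp_pos: [0.5087, 0.0595, 0.1296]
tool_rot: [0.706, -0.037, 0.706, 0.037]
force: [-3.3, -0.0, 5.0]
width: 0.026
```

apply_moves(motion=[{"jaw": 0.28,"dx": 0,"dy": 0,"dz": -0.2,"twist": 0},{"jaw": 0.28,"dx": 0,"dy": 0,"dz": -0.1,"twist": 0},{"jaw": 0.28,"dx": 0,"dy": 0,"dz": 0,"twist": 0},{"jaw": 0.28,"dx": 0,"dy": 0,"dz": 0,"twist": 0}])

```text
time: 5.33
tcp_pos: [0.509, 0.0595, 0.1279]
tool_rot: [0.706, -0.037, 0.706, 0.037]
force: [-6.9, -0.4, 18.0]
width: 0.0257
```

The cover is down: z is 0.128 with 18 N. Now turning clockwise.

apply_moves(motion=[{"jaw": 0.28,"dx": 0,"dy": 0,"dz": 0,"twist": -5},{"jaw": 0.28,"dx": 0,"dy": 0,"dz": 0,"twist": -5},{"jaw": 0.28,"dx": 0,"dy": 0,"dz": 0,"twist": -5},{"jaw": 0.28,"dx": 0,"dy": 0,"dz": 0,"twist": -5},{"jaw": 0.28,"dx": 0,"dy": 0,"dz": 0,"twist": -5},{"jaw": 0.28,"dx": 0,"dy": 0,"dz": 0,"twist": -5},{"jaw": 0.28,"dx": 0,"dy": 0,"dz": 0,"twist": -5},{"jaw": 0.28,"dx": 0,"dy": 0,"dz": 0,"twist": -5}])

```text
time: 6.0
tcp_pos: [0.5089, 0.0602, 0.1279]
tool_rot: [0.676, 0.208, 0.676, -0.207]
force: [-7.8, 3.4, 18.0]
width: 0.0257
```

```bash
python3 - <<'E'
from h import *
s=manip.state(); im=eyes.read_camera('wrist'); cv2.imwrite('pics/w3.png',im)
q=s['tool_rot']; R=Ro.from_quat([q[1],q[2],q[3],q[0]]).as_matrix()
print(s['time'],s['tcp_pos'],np.degrees(np.arctan2(R[1,1],R[0,1])),s['force'],s['ft_torque'])
E
```

```text
6.0 [0.50891328 0.06018625 0.12792002] 55.81672602865293 [-7.77350583  3.35335457 18.03443   ] [0.66662222 1.27209067 0.15012698]
```

View pics/w3.png

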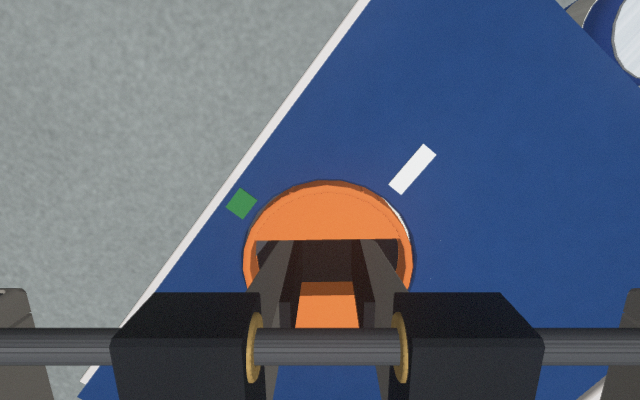

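The slot still lies parallel to the jaw, so the dial turns with the tool and little play is being taken up. Continuing to the stop.

apply_moves(motion=[{"jaw": 0.28,"dx": 0,"dy": 0,"dz": 0,"twist": -5},{"jaw": 0.28,"dx": 0,"dy": 0,"dz": 0,"twist": -5},{"jaw": 0.28,"dx": 0,"dy": 0,"dz": 0,"twist": -5},{"jaw": 0.28,"dx": 0,"dy": 0,"dz": 0,"twist": -5},{"jaw": 0.28,"dx": 0,"dy": 0,"dz": 0,"twist": -5},{"jaw": 0.28,"dx": 0,"dy": 0,"dz": 0,"twist": -5},{"jaw": 0.28,"dx": 0,"dy": 0,"dz": 0,"twist": -5},{"jaw": 0.28,"dx": 0,"dy": 0,"dz": 0,"twist": -4},{"jaw": 0.28,"dx": 0,"dy": 0,"dz": 0,"twist": -2},{"jaw": 0.28,"dx": 0,"dy": 0,"dz": 0,"twist": 0}])

```text
time: 6.88
tcp_pos: [0.5097, 0.0603, 0.128]
tool_rot: [0.561, 0.431, 0.561, -0.43]
force: [-5.0, 4.0, 15.7]
width: 0.0257
```

```bash
python3 - <<'E'
from h import *
s=manip.state(); im=eyes.read_camera('wrist'); cv2.imwrite('pics/w4.png',im)
q=s['tool_rot']; R=Ro.from_quat([q[1],q[2],q[3],q[0]]).as_matrix()
print(s['time'],s['tcp_pos'],np.degrees(np.arctan2(R[1,1],R[0,1])),s['force'],s['ft_torque'])
E
```

```text
6.8833 [0.50965614 0.0602915  0.12799213] 14.928546129812974 [-4.96646599  3.98296622 15.69080321] [0.62653589 0.82751506 0.02831147]
```

View pics/w4.png

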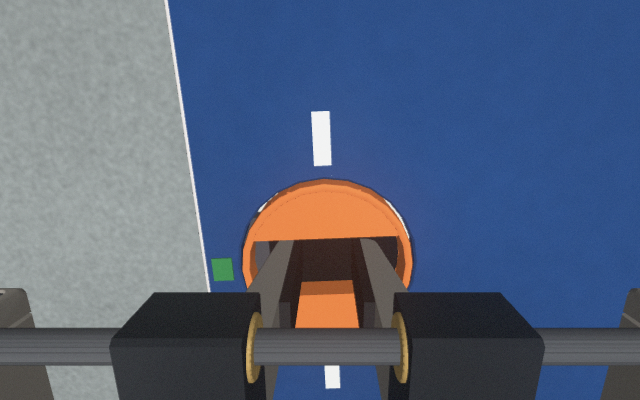

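The slot is now about perpendicular to the white marks and tilted about 2° against the jaw, so it seems to be at the stop. I over-twist a little to make sure.

apply_moves(motion=[{"jaw": 0.28,"dx": 0,"dy": 0,"dz": 0,"twist": -3},{"jaw": 0.28,"dx": 0,"dy": 0,"dz": 0,"twist": -3},{"jaw": 0.28,"dx": 0,"dy": 0,"dz": 0,"twist": -2},{"jaw": 0.28,"dx": 0,"dy": 0,"dz": 0,"twist": 0},{"jaw": 0.28,"dx": 0,"dy": 0,"dz": 0,"twist": 0}])

```text
time: 7.35
tcp_pos: [0.5105, 0.0596, 0.1281]
tool_rot: [0.531, 0.469, 0.529, -0.467]
force: [-1.5, -1.2, 13.6]
width: 0.0257
```

```bash
python3 - <<'E'
from h import *
s=manip.state(); im=eyes.read_camera('wrist'); cv2.imwrite('pics/w5.png',im)
q=s['tool_rot']; R=Ro.from_quat([q[1],q[2],q[3],q[0]]).as_matrix()
print(s['time'],s['tcp_pos'],np.degrees(np.arctan2(R[1,1],R[0,1])),s['force'],s['ft_torque'])
E
```

```text
7.35 [0.5105192  0.05961964 0.12808059] 7.070482921804956 [-1.47143738 -1.2475044  13.61611452] [-0.20384266  0.34523863 -0.06671822]
```

View pics/w5.png

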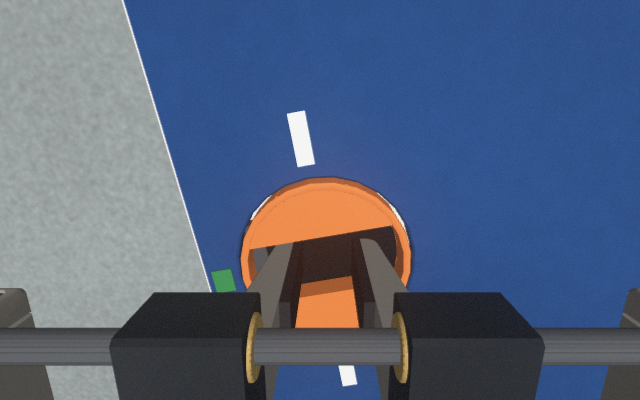

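The dial didn't follow the extra 8°, so it's at its stop. Lifting straight out.

apply_moves(motion=[{"jaw": 0.28,"dx": 0,"dy": 0,"dz": 0.3,"twist": 0},{"jaw": 0.28,"dx": 0,"dy": 0,"dz": 0.4,"twist": 0},{"jaw": 0.28,"dx": 0,"dy": 0,"dz": 0.8,"twist": 0},{"jaw": 0.28,"dx": 0,"dy": 0,"dz": 1,"twist": 0},{"jaw": 0.28,"dx": 0,"dy": 0,"dz": 2,"twist": 0},{"jaw": 0.28,"dx": 0,"dy": 0,"dz": 3,"twist": 0},{"jaw": 0.28,"dx": 0,"dy": 0,"dz": 3,"twist": 0},{"jaw": 0.28,"dx": 0,"dy": 0,"dz": 3,"twist": 0},{"jaw": 0.28,"dx": 0,"dy": 0,"dz": 0,"twist": 0},{"jaw": 0.28,"dx": 0,"dy": 0,"dz": 0,"twist": 0},{"jaw": 0.28,"dx": 0,"dy": 0,"dz": 0,"twist": 0}])

```text
time: 8.32
tcp_pos: [0.5087, 0.0595, 0.2616]
tool_rot: [0.53, 0.468, 0.53, -0.468]
force: [-0.3, -0.9, -0.7]
width: 0.0256
```

```bash
python3 - <<'E'
from h import *
s=manip.state(); im=eyes.read_camera('wrist'); cv2.imwrite('pics/w6.png',im)
print(s['time'],s['tcp_pos'],s['force'])
c=cam('wrist',s); b=(im[...,2]>180)&(im[...,1]<160)&(im[...,0]<90)
for n in ('scene','side'):
    a=eyes.read_camera(n); cv2.imwrite(f'pics/{n}6.png',a)
E
```

```text
8.3167 [0.50868204 0.05950358 0.26160855] [-0.29675964 -0.86498185 -0.71667215]
```

View pics/w6.png

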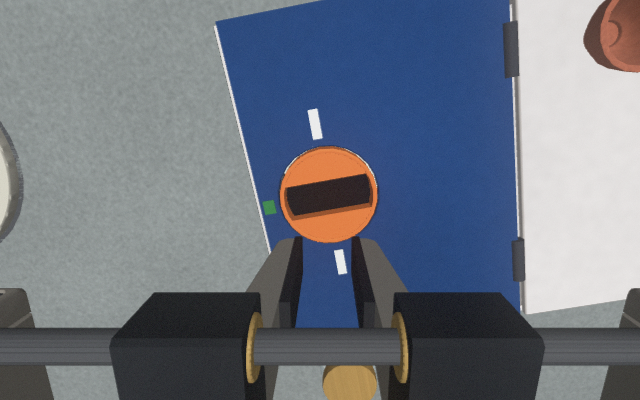

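View pics/side6.png

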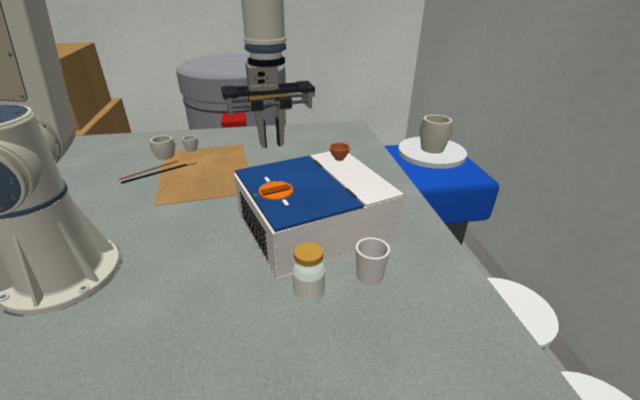

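View pics/scene6.png

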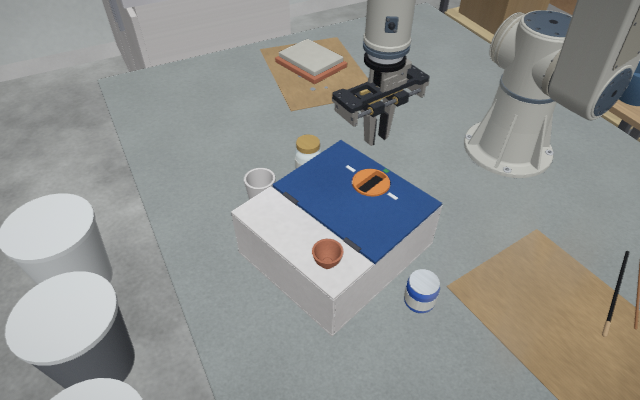

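The slot in the wrist view, (287,192)–(370,176), is perpendicular to the marks at (315,124)–(341,262). The cover sits flush, and jar, cup, tub and pot are at their old pixels. A last numeric check, then I hand in.

```bash
python3 - <<'E'
from h import *
s=manip.state(); im=eyes.read_camera('wrist'); c=cam('wrist',s)
dark=(im.max(2)<60).astype(np.uint8); dark[:140]=0;dark[232:]=0;dark[:,:282]=0;dark[:,378:]=0
r=cv2.minAreaRect(np.argwhere(dark)[:,::-1].astype(np.float32)); print(r)
b=cv2.boxPoints(r); e=[b[1]-b[0],b[2]-b[1]]; v=max(e,key=np.linalg.norm)
p=onz(c,r[0],.128);q=onz(c,r[0]+v/2,.128); print('slot yaw mod180',np.degrees(np.arctan2(*(q-p)[1::-1]))%180)
D={}
for n,cc in (('scene',[(341,141),(440,204)]),('side',[(275,229),(236,172)])):
    im=eyes.read_camera(n); m=eyes.regions_of('cover',n)[0]['region'].astype(np.uint8)
    cn=max(cv2.findContours(m,0,2)[0],key=cv2.contourArea)
    for ep in np.arange(2,12,.5):
        a=cv2.approxPolyDP(cn,ep,True)
        if len(a)<=4: break
    D[n]=a[:,0].astype(float); print(n,D[n].tolist())
    for o in ('dial','jar_mid','cup_mid','tub_mid','pot_mid'):
        for d in eyes.regions_of(o,n)[:1]:
            ys,xs=np.nonzero(d['region']); print(o,xs.mean().round(1),ys.mean().round(1),round(d['confidence'],2)); D[n,o]=(xs.mean(),ys.mean())
f=lambda n,p:min(D[n],key=lambda a:np.linalg.norm(a-p))
for a,b in (((341,141),(275,229)),((440,204),(236,172))): print('corner',tri([(cam('scene'),f('scene',a)),(cam('side'),f('side',b))]))
print('dial',tri([(cam(n),D[n,'dial']) for n in ('scene','side')]))
E
```

```text
((329.3623962402344, 195.05368041992188), (27.921506881713867, 82.83767700195312), 79.99201965332031)
slot yaw mod180 17.462086043809432
scene [[274.0, 184.0], [373.0, 262.0], [440.0, 205.0], [342.0, 141.0]]
dial 371.3 181.9 0.61
jar_mid 306.5 148.1 0.81
cup_mid 258.5 180.6 0.61
tub_mid 421.6 290.9 0.92
pot_mid 327.4 252.8 0.56
side [[363.0, 205.0], [307.0, 156.0], [235.0, 170.0], [275.0, 231.0]]
dial 275.2 190.6 0.68
jar_mid 308.3 273.3 0.98
cup_mid 370.8 260.5 0.56
pot_mid 338.9 150.7 0.64
corner (array([ 0.49559579, -0.10022556,  0.13604891]), np.float64(0.0020033304828821234))
corner (array([0.40991388, 0.18560501, 0.13801168]), np.float64(0.00462349491997647))
dial (array([0.50803547, 0.05895391, 0.13967231]), np.float64(0.00039960097291485324))
```

Slot yaw is 17.5°, against a stop at 17.3°. The front corners dropped from 149 mm to about 137 mm and the dial by 7–8 mm, and none of the loose things has moved.

```bash
python3 -c "
from bench import manip
print(manip.finish_job())"
```

```text
the job is handed in; nothing more can be done
None
```

The cover is locked shut and I've handed the job in. I set the fingertips in the dial's slot, pushed the cover down with about 18 N until the slot floor was at 128 mm, and turned the dial clockwise to its stop. I gave it 8° of extra twist, which it did not follow, then lifted straight out.

**Last checks, with the arm clear:**
- **Dial:** the slot's direction measures 17.5°, against the expected 17.3° at the stop.
- **Cover:** its front corners dropped from about 149 mm to about 137 mm and stayed there with the arm away. These corner heights are only good to 2–5 mm, because the two views did not agree exactly.
- **Loose things:** the jar, cup and pot are within about 1 pixel of their starting places in both views. The tub is too, but it was only found in the scene view.
- **Forces and time:** the highest reading I saw was about 18 N down, and the job took around 10 s on the robot's clock.

No check failed.

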